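# Seat a plaster bat on the wheel and take a moisture reading on its mark

### The job

The round plaster bat on the pottery wheel sits on one of its two pins but still rides on top of the other: swing it round on its pin until it drops over the second one and lies flush on the wheelhead. Then take the moisture meter from its dock and hold it upright with its tip on the crayon cross on the bat, pressed lightly so that the sprung tip goes about half-way in, and finish while holding it there. Leave the other things on the bench where they are.

Things in the scene. Friction and masses are not known exactly. Their poses are not given: they have to be found in the camera images.
- wheel: small table-top pottery wheel: grey housing 300 (x) x 280 (y) x 105 mm tall, fixed; origin under its centre. The round aluminium wheelhead stands above it.
- wheelhead: round aluminium wheelhead, 220 mm across, 14 mm thick, its upper face 135 mm above the table; origin at the centre of that face, z up. Held by the stopped drive: it does not turn. Two upright round-topped steel bat pins, 9 mm thick and 8 mm tall, stand on it at x = -76 mm and x = +76 mm of its frame.
- pin1 (a point): foot of the pin that the bat is already on, on the wheelhead's upper face (axes as the wheelhead)
- pin2 (a point): foot of the pin that the bat still rides on, on the wheelhead's upper face (axes as the wheelhead); hidden under the bat at first
- bat: loose round plaster bat, 220 mm across (as the wheelhead), 14 mm thick, 0.55 kg; two 12 mm holes right through, 152 mm apart (dark, with grey sleeves). Origin at its underside in the middle of the first hole, x towards the second, z up; its centre at x = 76 mm. pin1 is in the first hole; the bat lies on top of pin2, sloping 2.5 degrees. Seated, its top is 149 mm above the table.
- hole2 (a point): middle of the bat's second pin hole, at its underside (x = 152 mm, y = 0 of the bat; axes as the bat). At the start the bat is turned 8 to 18 degrees anticlockwise, seen from above, about pin1 from where this hole meets pin2, so it overhangs the wheelhead at one side. A few newtons sideways on its edge swing it; over pin2 it drops by its own weight.
- bat_top (a point): middle of the bat's upper face (axes as the bat)
- mark (a point): middle of the black wax-crayon cross on the bat's upper face, arms 36 mm long, at x = 80, y = -50, z = 14 mm of the bat (axes as the bat)
- meter: loose hand-held moisture meter, 0.21 kg, upright in its dock, tip down: grey box body 44 (x) x 28 (y) x 130 mm, from z = 25 to 155 mm of its frame, display on the -y side; black nose from z = 25 to 0, thin steel tip down to z = -30 mm. Origin on its axis where the tip leaves the nose, z up the body. In the dock the origin is 45 mm, the top 200 mm above the table. Grasp the 28 mm near the top.
- tip (a point): lower end of the meter's sprung tip, a ball 12 mm across; on the meter's axis, 30 mm below its origin when not pressed (axes as the meter)
- probe (a joint): how far the sprung tip is pushed into the nose: 0 free, 0.008 m fully in; it takes 1 N to start and 1 N more per mm (5 N at half way)
- dock: black bench dock of the meter, fixed: base 120 x 100 x 12 mm, upright sleeve 60 x 44 mm up to 105 mm above the table holding the lowest 35 mm of the meter's body with 2 mm play on each side; lift the meter straight up by 95 mm and its tip is clear of the sleeve; origin under its centre, axes as the meter's.
- toolpot: fixed round terracotta pot, 84 mm wide, 110 mm tall, with pottery tools standing in it up to 210 mm; origin under its centre. Dock and pot stand left and right of the wheel, either way round.
- knife: loose wooden modelling knife, 130 x 16 x 7 mm, lying along y on the front strip of the wheel's housing (105 mm up); bystander
- mug: loose white mug, 80 mm wide, 90 mm tall, origin under its base; bystander
- jar: loose glaze jar with black lid, 68 mm wide, 85 mm tall, origin under its base; bystander
- bowl: loose bisque bowl, 116 mm wide, 55 mm tall, origin under its base; bystander
- testtile: loose bisque tile 100 x 100 x 9 mm lying flat, origin under its centre; bystander
- slabstick: loose wooden slab stick 32 x 300 x 10 mm lying along its y, origin under its centre; bystander
- vase: loose closed bottle vase, 96 mm wide, 122 mm tall, origin under its base; bystander
There are look-alikes about, which are no part of the job. What is shaped like the bat but brown is not meant. Several things have the shape of the meter; the one meant has the colours described above.

How it is judged:
By the outcome, as a careful person would: the job done as asked, in the order asked, and still so for the second after the job is handed in, while the arm keeps its last pose, push and grip.
It also fails if it takes over 64 s, if anything falls off the work surface, if the arm or the gripper's body presses on something with over 40 N, if the wrist force passes 120 N, or if a joint passes its speed limit or range.

### The arm

A 6-joint arm with a two-finger parallel gripper is mounted at the origin on the work surface. World frame = base frame: x ahead of the robot, y to its left, z up, the work surface at z = 0. Lengths are in mm, angles in degrees, forces in N, time in s.
With the tool pointing down it reaches from about 275 to 750 mm from the base axis. Payload 10.2 kg.
Tool frame: the origin (TCP) lies at the very end of the fingers, on their centre line; the grasp point (between the pads) lies 19 mm behind it; z points along the fingers, y is the line along which they close (so a half turn about z gives the same grasp; the last joint's range is limited). The gripper opens to 85 mm and grips with 20 to 120 N. Pads are 22 mm wide; open, the fingers measure 114 mm over their backs; the gripper's body (76 mm by 85 mm) begins 54 mm behind the grasp point. The pads swing forward as they close: fully open they stand 13 mm farther back than shut.
Start: joints at [51.486, 17.928, 85.812, -0, 76.261, -12.8], TCP at [227.802, 473.009, 231.294] pointing down, gripper open.
Joint ranges: [-168.41, 168.41], [-55.51, 124.54], [10.69, 146.95], [-70.63, 250.63], [1, 178], [-165.06, 165.06]. Speed limits (degrees/s): [136.94, 136.94, 172.46, 180, 180, 180].

### API

Orientations are given as [roll, pitch, yaw] about the fixed x, y, z axes, in that order (R = Rz(yaw) Ry(pitch) Rx(roll)).
In Python, from plant import r gives the robot as it stands.
- The arm moves only by the tool drive_tool, never from a script. Its arguments are lists of equal length, an entry for each row: "jaw": the opening, from 0 (shut) to 1 (fully open); "travel": the shift along the tool's x, y, z in cm, a list of three; "spin": the turn about the tool's z in rad. A call has 1 to 12 rows; each row is the pose to reach, as a shift and turn from the pose commanded when the call began, along the tool's axes at that moment; what a row does not reach only later rows make up. A row lasts 1/12 s, in which the tool goes at most 41.7 mm and 7.16 degrees, less where a joint would pass 70% of its speed; a pose out of reach is approached as far as the arm can. A call with a gripper value outside its range is refused whole. The fingers move at their own pace and stop on an object; the grip force is fixed at half the most. Time passes only in rows, so rows that repeat a pose let the fingers close. It gives the time, the measured TCP pose, the force, the opening and the grip force at its end, in the units of the state.
- r.get_state(): the state, without advancing time (a new reading comes with each control period).
- r.grab_frame(name): name is "scene" or "top" or "wrist"; returns (picture, depth): 480x640x3 uint8, red, green, blue; 480x640 float32, mm along the optical axis (not along the pixel's ray), 0 where there is no reading.
- r.camera_info(name): a dict with "fx", "fy", "cx", "cy" (pixels), "R" (3x3) and "t" (3): a world point X has camera coordinates R X + t. Camera axes: x right, y down, z forward; pixel columns grow to the right and rows downward; lengths in mm; the calibration is good to about 2 mm. A picture is of the moment at which its call begins: read the wrist's pose just before it. camera_info takes no time and is no camera call; for the wrist camera it gives the pose at the moment of the call.
- r.sign_off(): hands the job in; it is judged then, once.
The state is a dict: "t": time; "joint_pos": joint angles; "qvel": joint speeds; "joint_efforts": joint torques, N m; "ee_pos": TCP position; "eef_rot": TCP orientation; "contact_force": force on the tool from outside, world axes, zero at the start; "moment": the same for the moment, N m; "gripper_width": finger opening in mm; "finger_force": force on a finger pad.
Only numpy, scipy, OpenCV 4.12 (cv2) and the standard library are available. Lean on these libraries where they do the work, as an engineer would, in place of code of your own. Each camera call takes 0.05 s, during which the arm holds its last target. There are 200 camera calls.

## Working session

There is one attempt and no reset: what is moved stays moved. The work goes in short steps, Python scripts to look and compute and a tool call to move; the robot and the scene stay as the last step left them, time stands still between calls to the robot, and variables do not carry over. Pictures are saved under pics/ and viewed, at most 10 in all, crops included, and the job is handed in when it is done.

Besides the shell and the picture viewer there is one more tool, called after "Emit:" in YAML: its name, and indented under it one key for each argument. drive_tool: Moves the arm, as the interface text tells. Its arguments: {"type":"object","properties":{"jaw":{"type":"array","items":{"type":"number"}},"travel":{"type":"array","items":{"type":"array","items":{"type":"number"}}},"spin":{"type":"array","items":{"type":"number"}}},"required":["jaw","travel","spin"]}

```bash
mkdir -p pics; ls
python3 - <<'E'
from plant import r
import cv2,numpy as np
print(r.get_state())
for n in("scene","top"):
    p,d=r.grab_frame(n);c=r.camera_info(n);np.savez(f"{n}0.npz",p=p,d=d,**{k:np.array(c[k]) for k in c})
    cv2.imwrite(f"pics/{n}0.png",p[:,:,::-1]);print(n,c)
E
```

```text
pics
{'t': 0.0, 'joint_pos': array([ 5.14859003e+01,  1.79589094e+01,  8.58561816e+01, -2.13995039e-03,
        7.62605448e+01, -1.28009560e+01]), 'qvel': array([-0.01676013,  0.04337866, -0.02250127, -0.06257883,  0.1030403 ,
        0.0006536 ]), 'joint_efforts': array([ 6.40170420e-04, -4.12262571e+01, -2.59749752e+01, -1.27526141e-04,
        4.01807134e-03,  3.67183088e-05]), 'ee_pos': array([227.6340969 , 472.78104147, 230.72558161]), 'eef_rot': array([-1.79925784e+02, -1.47318352e-02,  1.54287356e+02]), 'contact_force': array([0.08855757, 0.63341397, 0.12439006]), 'moment': array([ 0.0047898 , -0.03584931,  0.01598219]), 'finger_force': 0.0, 'gripper_width': 85.6931934125272}
scene {'fx': 611.9770657168634, 'fy': 611.9770657168634, 'cx': 318.8536412195332, 'cy': 233.88302672200786, 'R': array([[-0.42801334,  0.90375221,  0.00604341],
       [ 0.70214674,  0.33672911, -0.62737825],
       [-0.56902947, -0.2642829 , -0.77869122]]), 't': array([ 316.80354252, -265.58357193, 1700.30483126])}
top {'fx': 514.3143901295534, 'fy': 514.3143901295534, 'cx': 330.42001051446636, 'cy': 234.13724252104868, 'R': array([[-0.00178301, -0.99999024,  0.00404236],
       [-0.99068285,  0.0012159 , -0.13618378],
       [ 0.13617753, -0.00424751, -0.99067534]]), 't': array([ -89.55170783,  542.08465587, 1229.2199875 ])}
```

View pics/scene0.png

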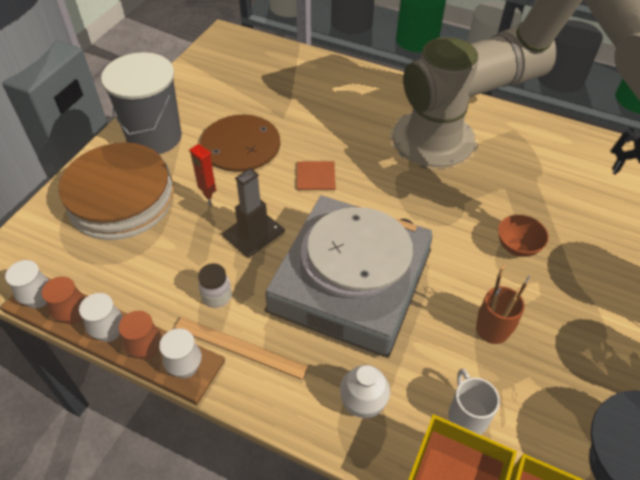

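View pics/top0.png

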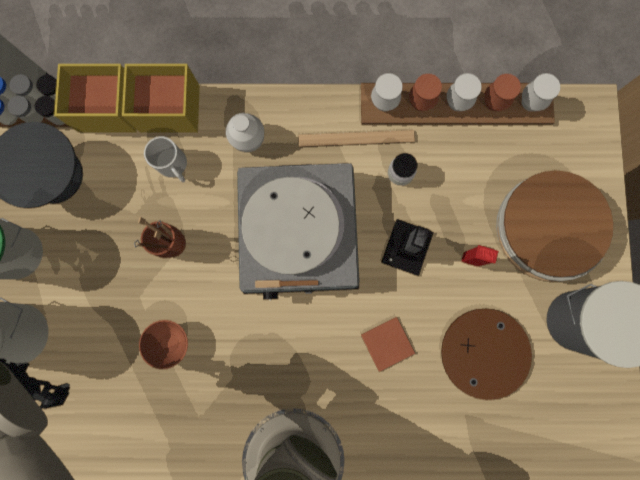

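Scene: grey-bodied meter in the black dock at (248,190) scene / (413,240) top. The red one at (203,165) / (480,255) is a look-alike by colour, and the brown disc at (487,353) top is a look-alike bat. The plaster bat has holes at (274,196) and (306,255) top and its cross at (309,212). From the cross's side, hole 1 is (306,255) and hole 2 is (274,196). I confirm with a crop and measure.

```bash
cat > h.py <<'E'
import numpy as np,cv2
from scipy.spatial.transform import Rotation as Ro
def cam(n):
    f=np.load(n+".npz"); return {k:f[k] for k in f.files}
def ray(c,u,v):
    d=np.array([(u-c['cx'])/c['fx'],(v-c['cy'])/c['fy'],1.]); return -c['R'].T@c['t'], c['R'].T@d
def plane(c,u,v,z):
    o,d=ray(c,u,v); return o+d*(z-o[2])/d[2]
def pt(c,u,v):
    o,d=ray(c,u,v); return o+d*c['d'][int(v),int(u)]
def tri(a,ua,b,ub):
    o1,d1=ray(a,*ua);o2,d2=ray(b,*ub)
    s=np.linalg.lstsq(np.c_[d1,-d2],o2-o1,rcond=None)[0]
    p,q=o1+s[0]*d1,o2+s[1]*d2; return (p+q)/2,np.linalg.norm(p-q)
def grab(n,name):
    from plant import r
    s=r.get_state();c=r.camera_info(n);p,d=r.grab_frame(n)
    np.savez(name+".npz",p=p,d=d,**{k:np.array(c[k]) for k in c}); return cam(name),s
E
python3 - <<'E'
from h import *
np.set_printoptions(precision=1,suppress=True)
T=cam("top0");S=cam("scene0")
for n,a,b in(("h1",(306,254.5),(364,274)),("h2",(274,196),(355,217)),("mark",(309,212.5),(336,247)),("dockfl",(249,0),(0,0))):
    if a[1]>0 and b[0]>0: print(n,tri(T,a,S,b),pt(T,*a))
print("meter",pt(T,418,232),pt(T,416,240),pt(S,248,176),pt(S,249,195), "dock corners",[plane(T,u,v,12)[:2] for u,v in((398,221),(433,233),(417,275),(382,262))])
print("wheel corners",[plane(T,u,v,105)[:2] for u,v in((238,168),(353,163),(358,289),(240,293))])
for n,a in(("pot",(163,240)),("jar",(403,165)),("vase",(244,130)),("red",(480,253)),("bowl",(164,343))): print(n,pt(T,*a))
a=cv2.resize(T['p'][150:300,220:500],None,fx=2.8,fy=2.8,interpolation=3)
b=cv2.resize(S['p'][130:300,170:450],None,fx=1.6,fy=1.6,interpolation=3)
b=cv2.resize(b,(784,int(b.shape[0]*784/b.shape[1])))[:170]
cv2.imwrite("pics/crop1.png",np.vstack([a,b])[:,:,::-1])
E
```

```text
h1 (array([493.6, -14.3, -27.4]), np.float64(28.210160010921264)) [480.5 -35.5 151.7]
h2 (array([587.7,  12.3, 290.2]), np.float64(22.01327135247737)) [612.3  36.9 156.9]
mark (array([574.6, -41.1, 154.6]), np.float64(1.5809215517588304)) [574.8 -41.9 154.9]
meter [ 524.2 -277.9  198.3] [ 506.4 -272.6  202. ] [ 515.3 -277.2  203.9] [ 522.8 -275.4  151.5] dock corners [array([ 578.7, -261. ]), array([ 548. , -348.5]), array([ 442.6, -305.6]), array([ 475.1, -219. ])]
wheel corners [array([691.1, 128.6]), array([ 703.1, -144. ]), array([ 405.4, -153.2]), array([396.7, 117.4])]
pot [531.7 330.3   7.7]
jar [ 703.6 -265.7   85.2]
vase [779.  113.7 121. ]
red [ 479.9 -412.9  186.5]
bowl [277.4 318.3   3.8]
```

View pics/crop1.png

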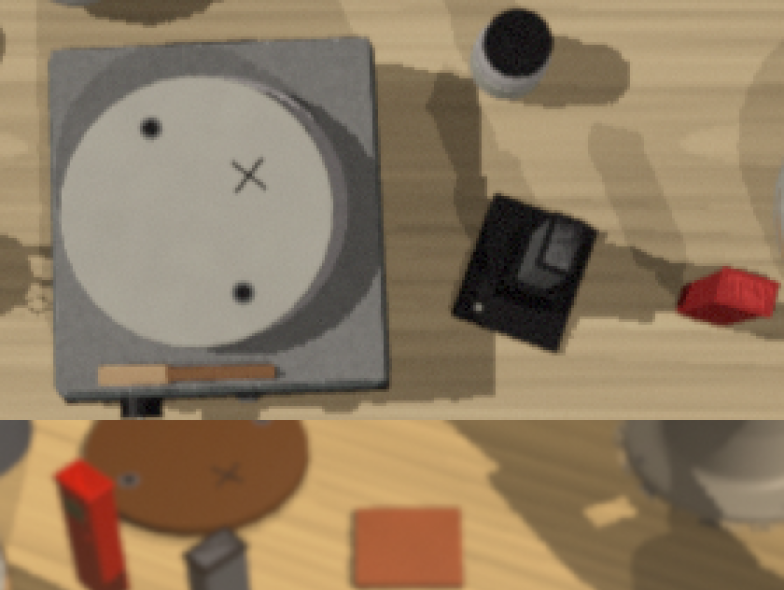

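The crop confirms the grey meter in the dock (not the red one). I had paired the two bat holes wrongly in the scene view, so those two triangulations are void. The bat points about 29° and its pin line about 18°. I move above the wheel for a close view.

Emit:
drive_tool:
  jaw: [0, 0, 0, 0, 0, 0, 0, 0, 0, 0, 0, 0]
  travel:
    - [-1.5, -0.9, -2]
    - [-4, -2.4, -5]
    - [-7, -4.2, -8]
    - [-10, -6, -11]
    - [-13.4, -8, -13.5]
    - [-16.8, -10, -15.5]
    - [-20.3, -12.1, -16.5]
    - [-23.8, -14.2, -17]
    - [-27.3, -16.3, -17]
    - [-30.8, -18.4, -17]
    - [-34.3, -20.5, -17]
    - [-37.5, -22.4, -17]
  spin: [0, 0, 0, 0, 0, 0, 0, 0, 0, 0, 0, 0]

```text
t: 1.1
ee_pos: [464.4, 113.5, 401.2]
eef_rot: [180.0, -0.0, 154.3]
contact_force: [1.0, 0.5, -0.4]
gripper_width: 0.2
finger_force: 0.0
```

Run:
```python
from h import *
np.set_printoptions(precision=2,suppress=True)
c,s=grab("wrist","w1");print(s['t'],s['ee_pos'],s['eef_rot'])
print(c['R'],-c['R'].T@c['t'],c['fx'])
cv2.imwrite("pics/w1.png",c['p'][:,:,::-1])
R=Ro.from_euler('xyz',s['eef_rot'],degrees=True).as_matrix();print("cam in tool",R.T@(-c['R'].T@c['t']-s['ee_pos']),R.T@c['R'].T)
```

```text
1.1 [464.42 113.55 401.22] [180.    -0.01 154.28]
[[ 0.43  0.9  -0.  ]
 [ 0.85 -0.41  0.33]
 [ 0.29 -0.14 -0.95]] [389.47 149.72 543.92] 364.5574823775318
cam in tool [  83.25    0.06 -142.68] [[ 0.   -0.95 -0.33]
 [ 1.    0.   -0.  ]
 [ 0.   -0.33  0.95]]
```

View pics/w1.png

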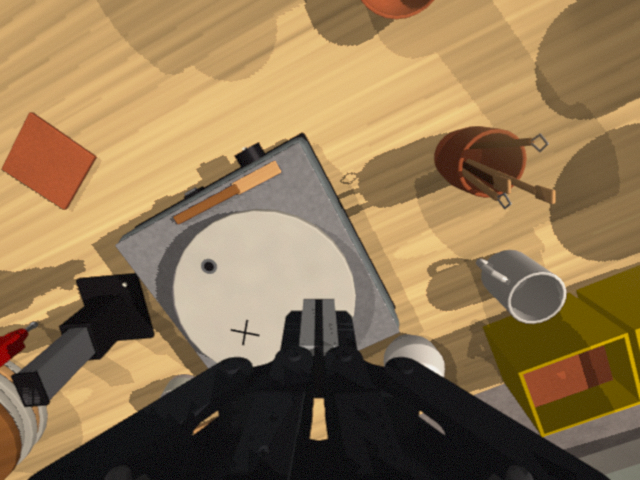

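Wrist view: hole 1 with the pin in it at (209,266), the cross at (246,332), and the shut fingers at (320,310), hiding hole 2.

Run:
```python
from h import *
np.set_printoptions(precision=1,suppress=True)
T=cam("top0");S=cam("scene0");W=cam("w1")
def dark(c,u,v,r=9):
    g=cv2.cvtColor(c['p'],cv2.COLOR_RGB2GRAY)[v-r:v+r+1,u-r:u+r+1].astype(float)
    w=np.clip(np.median(g)-15-g,0,None);yy,xx=np.mgrid[-r:r+1,-r:r+1]
    return u+(w*xx).sum()/w.sum(),v+(w*yy).sum()/w.sum()
h1=[dark(T,306,254,6),dark(S,355,217,6),dark(W,209,266,10)]
h2=[dark(T,274,196,6),dark(S,364,274,6)]
mk=[dark(T,309,212,8),dark(S,336,247,9),dark(W,246,332,15)]
for n,h,z in(("h1",h1,150),("h2",h2,157),("mk",mk,154)):
    print(n,h,"tri",[tri(a,h[i],b,h[j])[0] for a,i,b,j in((T,0,S,1),)+(((T,0,W,2),) if len(h)>2 else())],"plane",[plane(c,*p,z) for c,p in zip((T,S,W),h)])
# bat disc outline in top, pale mask, on z=153
for c,nm in((T,"T"),(S,"S")):
    hsv=cv2.cvtColor(c['p'],cv2.COLOR_RGB2HSV)
    c['hsv']=hsv
print("hsv bat",T['hsv'][230,280],"wheelhead crescent",T['hsv'][222,341:350].tolist(),T['hsv'][185,318:336].tolist())
```

```text
h1 [(np.float64(306.4196683819325), np.float64(254.1240708976558)), (np.float64(355.496132026818), np.float64(217.37029396596185)), (np.float64(208.4509161041466), np.float64(265.96849887495983))] tri [array([481.3, -36.4, 152.5]), array([481.4, -36.4, 151.9])] plane [array([481.6, -36.3, 150. ]), array([479.3, -37.1, 150. ]), array([481.8, -37.3, 150. ])]
h2 [(np.float64(273.3794681155276), np.float64(195.35687732342006)), (np.float64(364.05215605749487), np.float64(273.5047227926078))] tri [array([613.4,  38.3, 158.1])] plane [array([613.7,  38.3, 157. ]), array([612.6,  38.2, 157. ])]
mk [(np.float64(308.46465095598046), np.float64(212.1044908848377)), (np.float64(335.7166482910695), np.float64(246.7954796030871)), (np.float64(244.67598757212605), np.float64(332.223553780145))] tri [array([575.4, -40.7, 156.5]), array([575.7, -40.7, 155.2])] plane [array([575.9, -40.6, 154. ]), array([573.7, -41.3, 154. ]), array([576.3, -41.3, 154. ])]
hsv bat [ 21  29 166] wheelhead crescent [[15, 15, 100], [9, 18, 101], [21, 19, 95], [12, 16, 79], [18, 16, 78], [15, 20, 75], [12, 18, 71], [18, 18, 70], [24, 17, 75]] [[18, 30, 110], [13, 18, 97], [8, 16, 125], [3, 20, 128], [10, 17, 133], [9, 14, 124], [10, 16, 95], [8, 15, 67], [17, 30, 60], [15, 14, 74], [24, 13, 95], [17, 21, 110], [21, 16, 113], [23, 20, 113], [20, 13, 117], [17, 16, 113], [18, 11, 114], [20, 20, 115]]
```

Emit:
drive_tool:
  jaw: [0, 0, 0, 0, 0, 0, 0, 0, 0, 0, 0, 0]
  travel:
    - [-0.4, 0.8, 1.5]
    - [-0.8, 1.5, 4]
    - [-0.8, 1.5, 7]
    - [-0.8, 1.5, 10]
    - [-0.8, 1.5, 13]
    - [-0.8, 1.5, 16]
    - [-0.8, 1.5, 19]
    - [-0.8, 1.5, 21.5]
    - [-0.8, 1.5, 23.5]
    - [-0.8, 1.5, 25]
    - [-0.8, 1.5, 26]
    - [-0.8, 1.5, 26]
  spin: [0.1, 0.2, 0.3, 0.4, 0.5, 0.6, 0.61, 0.61, 0.61, 0.61, 0.61, 0.61]

```text
t: 2.15
ee_pos: [476.6, 125.6, 139.5]
eef_rot: [-179.8, -0.1, 119.3]
contact_force: [-0.1, 0.0, 0.6]
gripper_width: 0.1
finger_force: 0.0
```

Emit:
drive_tool:
  jaw: [0, 0, 0, 0, 0, 0, 0, 0, 0, 0, 0]
  travel:
    - [-0.6, 0, 0]
    - [-1.2, 0, 0]
    - [-1.7, 0, 0]
    - [-2.0, 0, 0]
    - [-2.2, 0, 0]
    - [-2.35, 0.2, 0]
    - [-2.5, 0.4, 0]
    - [-2.65, 0.6, 0]
    - [-2.8, 0.8, 0]
    - [-2.95, 1.0, 0]
    - [-3.05, 1.1, 0]
  spin: [0, 0, 0, 0, 0, 0.02, 0.04, 0.06, 0.08, 0.1, 0.105]

```text
t: 3.07
ee_pos: [502.3, 104.6, 141.3]
eef_rot: [180.0, -0.0, 113.2]
contact_force: [-2.3, 3.4, 0.7]
gripper_width: 0.4
finger_force: 2.3
```

```bash
cat >> h.py <<'E'
def dark(c,u,v,r=9):
    g=cv2.cvtColor(c['p'],cv2.COLOR_RGB2GRAY)[v-r:v+r+1,u-r:u+r+1].astype(float)
    w=np.clip(np.median(g)-15-g,0,None);yy,xx=np.mgrid[-r:r+1,-r:r+1]
    return u+(w*xx).sum()/w.sum(),v+(w*yy).sum()/w.sum()
def wproj(c,X):
    q=c['R']@np.array(X,float)+c['t']; return c['fx']*q[0]/q[2]+c['cx'],c['fy']*q[1]/q[2]+c['cy']
E
python3 - <<'E'
from h import *
np.set_printoptions(precision=1,suppress=True)
c,s=grab("top","t2");w,s=grab("wrist","w2");print(s['t'],s['ee_pos'],s['contact_force'])
m=cv2.resize(c['p'][130:310,200:400],(640,576),interpolation=3)
cv2.imwrite("pics/t2.png",np.hstack([cv2.resize(m,(400,360)),cv2.resize(w['p'],(400,300)).copy() if 0 else cv2.copyMakeBorder(cv2.resize(w['p'],(400,300)),0,60,0,0,0)])[:,:,::-1])
E
```

```text
3.1167 [502.6 104.5 141.3] [-0.7  1.9  1.3]
```

View pics/t2.png

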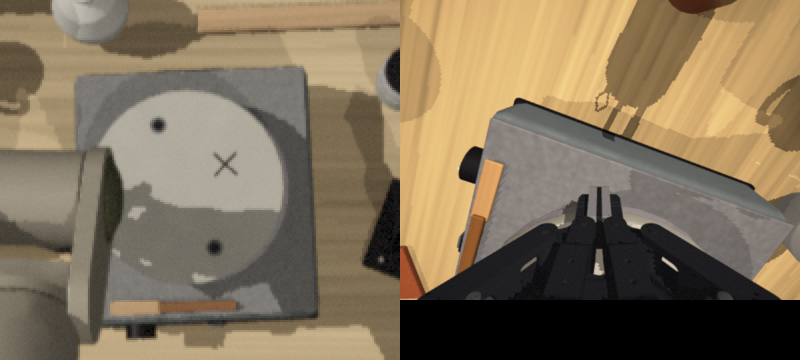

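The bat has turned: holes now at about (279,192) and (307,254) in the top image, with the push at 4 N. I continue in small steps.

Emit:
drive_tool:
  jaw: [0, 0, 0, 0, 0, 0]
  travel:
    - [-0.13, 0.15, 0]
    - [-0.26, 0.3, 0]
    - [-0.39, 0.45, 0]
    - [-0.52, 0.6, 0]
    - [-0.52, 0.6, 0]
    - [-0.52, 0.6, 0]
  spin: [0.015, 0.03, 0.045, 0.06, 0.06, 0.06]

```text
t: 3.67
ee_pos: [509.9, 101.6, 141.3]
eef_rot: [180.0, 0.0, 109.9]
contact_force: [0.3, -0.7, 0.5]
gripper_width: 0.3
finger_force: 0.0
```

```bash
cat > bat.py <<'E'
from h import *
np.set_printoptions(precision=1,suppress=True)
def bat(tag,u1=(307,254),u2=(279,192),m=(311,211)):
    T,s=grab("top",tag); a=dark(T,*u1,6);b=dark(T,*u2,6);k=dark(T,*m,8)
    p=plane(T,*a,150);q=plane(T,*b,152);mm=plane(T,*k,151)
    hsv=None
    def z(x,y):  # height by depth near a point
        u,v=map(int,np.round(wproj(T,(x,y,150))));P=[pt(T,i,j) for i in range(u-5,u+6) for j in range(v-5,v+6) if T['d'][j,i]>0]
        return np.median([e[2] for e in P])
    d=(q-p)[:2];print(tag,s['t'],"h1",p,"h2",q,"len",np.hypot(*d),"yaw",np.degrees(np.arctan2(d[1],d[0])),"mark",mm,
      "z near h2,h1,mk",z(*(p[:2]+d*1.13)),z(*(p[:2]-d*.13)),z(*mm[:2]))
E
python3 -c "
from bat import *
bat('t3')"
```

```text
t3 3.6667 h1 [482.8 -37.8 150. ] h2 [624.5  16.7 152. ] len 151.8565508545041 yaw 21.032456373194485 mark [575.2 -54.8 151. ] z near h2,h1,mk 149.1080798484678 149.70949546385782 149.5232365761667
```

The force fell to zero and the far end now reads 149 mm high, as does the rest: the bat has dropped over pin 2. I back off, rise and go to the meter, opening the jaw.

Emit:
drive_tool:
  jaw: [0, 0, 0, 0, 0, 0, 0.5, 1, 1, 1, 1, 1]
  travel:
    - [0.7, 0, 0]
    - [2, 0, -0.5]
    - [3, 0, -2]
    - [3, 0, -5]
    - [3, 0, -8]
    - [1.5, -0.5, -11.5]
    - [-1, -1.2, -14.5]
    - [-4.5, -2, -17]
    - [-8, -3, -19]
    - [-11.5, -4, -20]
    - [-15, -5.2, -20]
    - [-18.5, -6.2, -20]
  spin: [0, 0, 0, 0, 0, -0.1, -0.2, -0.3, -0.4, -0.5, -0.6, -0.7]

```text
t: 4.72
ee_pos: [513.9, -93.8, 342.6]
eef_rot: [180.0, 0.1, 150.3]
contact_force: [0.9, 0.1, -0.5]
gripper_width: 72.8
finger_force: 0.0
```

Run:
```python
from bat import *
bat('t4')
from plant import r
s=r.get_state();R=Ro.from_euler('xyz',s['eef_rot'],degrees=True).as_matrix()
print(s['ee_pos'],s['eef_rot'],"travel mm",R.T@(np.array([530,-285,340])-s['ee_pos']))
```

```text
t4 4.7167 h1 [483.4 -38.  150. ] h2 [626.3  17.4 152. ] len 153.28994817989664 yaw 21.169787329210397 mark [571.2 -34.1 151. ] z near h2,h1,mk 149.3743274987255 638.9154054404911 618.0485462642596
[514.1 -99.3 341.3] [-179.9    0.1  150.6] travel mm [-105.1 -153.9    1.8]
```

Emit:
drive_tool:
  jaw: [1, 1, 1, 1, 1, 1, 1, 1]
  travel:
    - [-1.5, -2.2, 0]
    - [-3, -4.4, 0]
    - [-4.5, -6.6, 0]
    - [-6, -8.8, 0]
    - [-7.5, -11, 0]
    - [-9, -13.2, 0]
    - [-10.3, -15, 0]
    - [-10.5, -15.4, 0]
  spin: [-0.05, -0.1, -0.13, -0.13, -0.13, -0.13, -0.13, -0.13]

```text
t: 5.43
ee_pos: [528.1, -280.8, 340.6]
eef_rot: [-180.0, -0.1, 157.3]
contact_force: [-0.5, -0.8, -0.6]
gripper_width: 85.4
finger_force: 0.0
```

Run:
```python
from bat import *
bat('t5')
c,s=grab("wrist","w5");print(s['t'],s['ee_pos'],s['eef_rot'])
T=cam('t5')
v=np.vstack([c['p'][60:360,120:520], cv2.resize(T['p'][150:300,220:420],(400,300))])
cv2.imwrite("pics/w5.png",cv2.resize(v,(400,600))[:,:,::-1])
```

```text
t5 5.4333 h1 [482.9 -37.8 150. ] h2 [624.6  16.8 152. ] len 151.89852070063233 yaw 21.044278990221407 mark [575.2 -54.8 151. ] z near h2,h1,mk 148.6811388652336 149.1805799021455 149.70308529152544
5.4833 [ 528.1 -280.   340.7] [-180.    -0.1  157.3]
```

View pics/w5.png

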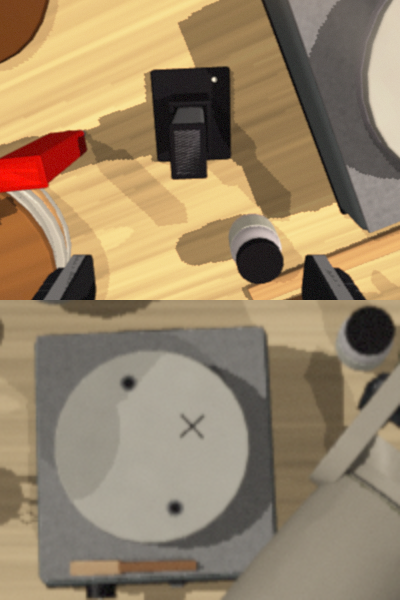

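Top crop: the bat now lies concentric and flush, with the cross clear. Wrist crop: grey meter top face at full-frame px of about (309,225), aligned with the tool. I measure the meter's top using depth plus two views.

Run:
```python
from bat import *
from plant import r
def cloud(c):
    v,u=np.mgrid[:480,:640];d=c['d'].astype(float)
    X=np.stack([(u-c['cx'])/c['fx']*d,(v-c['cy'])/c['fy']*d,d],-1)-c['t']
    X=X@c['R'];X[d<=0]=np.nan;return X
def face(c,nm):
    X=cloud(c);m=(abs(X[...,0]-514)<50)&(abs(X[...,1]+278)<45)&(X[...,2]>192)&(X[...,2]<212)
    P=X[m];rect=cv2.minAreaRect(P[:,:2].astype(np.float32));v,u=np.nonzero(m)
    print(nm,len(P),"z",np.median(P[:,2]),"mean",P.mean(0),"rect",rect);return (u.mean(),v.mean())
W=cam("w5");S=cam("scene0");T=cam("top0")
a=face(W,"w");b=face(S,"s");d=face(T,"t")
print("tri WS",tri(W,a,S,b),"WT",tri(W,a,T,d))
# dock base by depth in W
X=cloud(W);m=(abs(X[...,0]-511)<90)&(abs(X[...,1]+283)<90)&(W['p'].max(2)<70)&(X[...,2]<20)
rc=cv2.minAreaRect(X[m][:,:2].astype(np.float32));print("dock",rc,np.median(X[m][:,2]))
m=(abs(X[...,0]-514)<60)&(abs(X[...,1]+278)<50)&(X[...,2]>115)&(X[...,2]<185)
print("body side",cv2.minAreaRect(X[m][:,:2].astype(np.float32)))
T5=cam("t5");print("mark z149",plane(T5,*dark(T5,311,211,8),149))
s=r.get_state();R=Ro.from_euler('xyz',s['eef_rot'],degrees=True).as_matrix();print(s['ee_pos'],R.T@(np.array([514,-277,161])-s['ee_pos']))
```

```text
w 2080 z 199.9669266234149 mean [ 513.1 -282.9  199.9] rect ((514.0211181640625, -283.3512268066406), (30.036951065063477, 46.10495376586914), 69.92558288574219)
s 263 z 200.27535501325775 mean [ 515.4 -282.   199.8] rect ((513.541748046875, -283.4480285644531), (32.087860107421875, 49.108978271484375), 69.0048828125)
t 299 z 200.04245350408615 mean [ 512.5 -282.7  200.1] rect ((512.7105102539062, -283.2205505371094), (29.965309143066406, 45.777252197265625), 70.14771270751953)
tri WS (array([ 513.5, -283.3,  197.4]), np.float64(0.24224268814102837)) WT (array([ 512.3, -282.4,  202.2]), np.float64(0.3442368066658848))
dock ((513.5381469726562, -283.01324462890625), (98.71066284179688, 117.49510192871094), 69.63335418701172) 12.004904955058063
body side ((494.4161682128906, -275.2957763671875), (26.78205680847168, 3.546666145324707), 64.47909545898438)
mark z149 [575.5 -54.7 149. ]
[ 528.2 -278.6  341.1] [ 13.6  -4.  180.1]
```

Emit:
drive_tool:
  jaw: [1, 1, 1, 1, 1, 1, 1, 1, 1, 1, 1, 1]
  travel:
    - [0.6, -0.4, 0.5]
    - [1.25, -0.87, 1.5]
    - [1.25, -0.87, 3]
    - [1.25, -0.87, 5]
    - [1.25, -0.87, 7.5]
    - [1.25, -0.87, 10]
    - [1.25, -0.87, 12.5]
    - [1.25, -0.87, 14.5]
    - [1.25, -0.87, 16]
    - [1.25, -0.87, 17.2]
    - [1.25, -0.87, 18]
    - [1.25, -0.87, 18]
  spin: [-0.02, -0.045, -0.045, -0.045, -0.045, -0.045, -0.045, -0.045, -0.045, -0.045, -0.045, -0.045]

```text
t: 6.53
ee_pos: [513.1, -280.4, 160.3]
eef_rot: [179.9, -0.1, 160.1]
contact_force: [-0.3, -0.1, -0.5]
gripper_width: 85.5
finger_force: 0.0
```

Emit:
drive_tool:
  jaw: [0.7, 0.5, 0.35, 0.2, 0.1, 0, 0, 0, 0, 0, 0, 0]
  travel:
    - [0, 0, 0]
    - [0, 0, 0]
    - [0, 0, 0]
    - [0, 0, 0]
    - [0, 0, 0]
    - [0, 0, 0]
    - [0, 0, 0]
    - [0, 0, 0]
    - [0, 0, 0]
    - [0, 0, 0]
    - [0, 0, 0]
    - [0, 0, 0]
  spin: [0, 0, 0, 0, 0, 0, 0, 0, 0, 0, 0, 0]

```text
t: 7.53
ee_pos: [513.4, -282.4, 161.9]
eef_rot: [-180.0, 0.1, 160.0]
contact_force: [-0.5, 0.7, 5.1]
gripper_width: 27.4
finger_force: 59.3
```

Emit:
drive_tool:
  jaw: [0, 0, 0, 0, 0, 0, 0, 0, 0, 0, 0, 0]
  travel:
    - [0, 0, -0.5]
    - [0, 0, -1.5]
    - [0, 0, -3]
    - [0, 0, -4.5]
    - [0, 0, -6.2]
    - [0, 0, -8]
    - [0, 0, -9.8]
    - [0, 0, -11.6]
    - [0, 0, -13.4]
    - [0, 0, -15]
    - [0, 0, -16]
    - [0, 0, -16.5]
  spin: [0, 0, 0, 0, 0, 0, 0, 0, 0, 0, 0, 0]

```text
t: 8.53
ee_pos: [513.3, -282.2, 327.8]
eef_rot: [-180.0, 0.1, 160.0]
contact_force: [0.8, 0.2, -2.2]
gripper_width: 27.5
finger_force: 59.1
```

Run:
```python
from bat import *
from plant import r
s=r.get_state();R=Ro.from_euler('xyz',s['eef_rot'],degrees=True).as_matrix();print(s['ee_pos'],s['contact_force'],s['moment'],s['gripper_width'],R.T@(np.array([575.3,-54.7,s['ee_pos'][2]])-s['ee_pos']))
```

```text
[ 513.3 -282.2  327.8] [ 0.8  0.2 -2.2] [ 0. -0.  0.] 27.499286624742997 [ 19.5 235.   -0.2]
```

Emit:
drive_tool:
  jaw: [0, 0, 0, 0, 0, 0, 0, 0, 0, 0, 0, 0]
  travel:
    - [0.1, 1, 0]
    - [0.2, 2.8, 0]
    - [0.4, 5, 0]
    - [0.6, 7.5, 0]
    - [0.9, 10.2, 0]
    - [1.1, 13, 0]
    - [1.3, 15.8, 0]
    - [1.5, 18.4, 0]
    - [1.7, 20.6, 0]
    - [1.85, 22.3, 0]
    - [1.95, 23.2, 0]
    - [1.95, 23.5, 0]
  spin: [0, 0, 0, 0, 0, 0, 0, 0, 0, 0, 0, 0]

```text
t: 9.53
ee_pos: [575.1, -52.9, 325.5]
eef_rot: [180.0, -0.1, 160.1]
contact_force: [-0.8, -0.2, -2.2]
gripper_width: 27.5
finger_force: 59.4
```

Run:
```python
from bat import *
S,s=grab("scene","s6");W,_=grab("wrist","w6");print(s['ee_pos'],s['eef_rot'],s['contact_force'])
e=s['ee_pos']
for dz in(165,147,117):print(dz,"S",wproj(S,e-[0,0,dz]),"W",wproj(W,e-[0,0,dz]))
print("mark S",wproj(S,(575.3,-54.7,149)),"W",wproj(W,(575.3,-54.7,149)))
u,v=map(int,wproj(S,e-[0,0,140]));a=cv2.resize(S['p'][v-65:v+35,u-50:u+50],(400,400),interpolation=3)
u2,v2=map(int,wproj(W,e-[0,0,140]));x0,y0=max(0,u2-100),min(max(0,v2-100),280)
b=cv2.resize(W['p'][y0:y0+200,x0:x0+200],(400,400),interpolation=3)
print("crop offs",u-50,v-65,x0,y0)
cv2.imwrite("pics/s6.png",np.hstack([a,b])[:,:,::-1])
```

```text
[575.1 -52.9 325.5] [180.   -0.1 160.1] [-0.8 -0.2 -2.2]
165 S (np.float64(330.38475594670047), np.float64(243.45599058479152)) W (np.float64(319.00778947041664), np.float64(217.9589661965345))
147 S (np.float64(330.5676021967756), np.float64(238.026008143555)) W (np.float64(319.0463322900978), np.float64(223.63066313334184))
117 S (np.float64(330.88164682202927), np.float64(228.69982945413275)) W (np.float64(319.12126755598075), np.float64(234.65762279753352))
mark S (np.float64(329.4591023846429), np.float64(246.6210244535502)) W (np.float64(317.1891589966195), np.float64(215.4563273320283))
crop offs 280 170 219 126
```

View pics/s6.png

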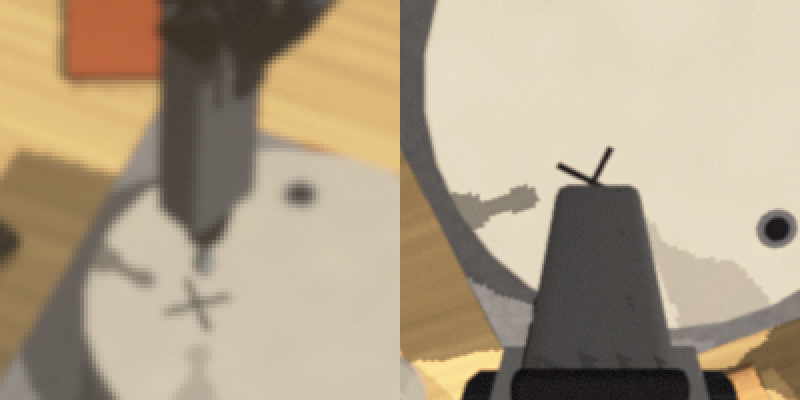

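Scene crop: the meter hangs upright with its tip end at (330.7,238), 147 mm below TCP as expected, and the cross at (329.5,246). Wrist crop: hole 2 shows the pin inside, and the cross is at (316,218), so the mark lies about 2 mm towards −tool y. I lower to a few mm above, then re-check.

Emit:
drive_tool:
  jaw: [0, 0, 0, 0, 0, 0, 0, 0, 0, 0]
  travel:
    - [0, 0, 0.3]
    - [0, 0, 0.7]
    - [0, 0, 1.1]
    - [0, 0, 1.5]
    - [0, 0, 1.8]
    - [0, 0, 2.1]
    - [0, 0, 2.3]
    - [0, 0, 2.3]
    - [0, 0, 2.3]
    - [0, 0, 2.3]
  spin: [0, 0, 0, 0, 0, 0, 0, 0, 0, 0]

```text
t: 10.47
ee_pos: [575.3, -54.7, 303.5]
eef_rot: [180.0, 0.0, 160.0]
contact_force: [0.4, -0.3, -2.6]
gripper_width: 27.4
finger_force: 59.3
```

Run:
```python
from bat import *
S,s=grab("scene","s7");W,s=grab("wrist","w7");T,_=grab("top","t7");print(s['ee_pos'],s['eef_rot'],s['contact_force'])
e=s['ee_pos']
print("tip pred S",wproj(S,e-[0,0,147]),"mark",wproj(S,(575.3,-54.7,149)),"W mark",wproj(W,(575.3,-54.7,149)),"W axis",wproj(W,e-[0,0,147]))
a=cv2.resize(S['p'][205:265,300:360],(400,400),interpolation=3)
b=cv2.resize(W['p'][160:260,270:370],(400,400),interpolation=3)
cv2.imwrite("pics/s7.png",np.hstack([a,b])[:,:,::-1])
```

```text
[575.3 -54.7 303.5] [-180.    0.  160.] [ 0.5  0.2 -2.2]
tip pred S (np.float64(329.5403517514973), np.float64(244.40256091486413)) mark (np.float64(329.4591023846429), np.float64(246.6210244535502)) W mark (np.float64(318.2914136507358), np.float64(221.26083770334586)) W axis (np.float64(318.3069137603885), np.float64(223.69913337898754))
```

View pics/s7.png

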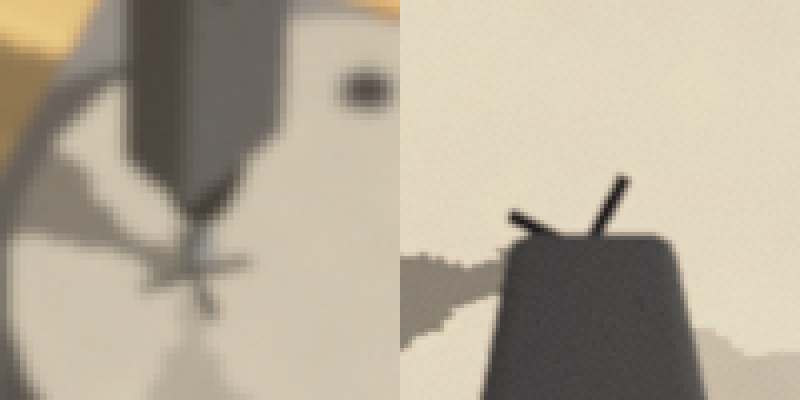

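Run:
```python
from bat import *
S=cam("s7");S6=cam("s6");e=np.array([575.3,-54.7,303.5]);o=e-[0,0,117]
Rz=Ro.from_euler('z',160,degrees=True).as_matrix()
print("cross s6",dark(S6,330,246,8),"pred",wproj(S,(575.3,-54.7,149)))
g=cv2.cvtColor(S['p'],cv2.COLOR_RGB2GRAY).astype(int)
for z in(30,40,50):
    c=np.array([wproj(S,o+Rz@[sx*22,sy*14,z]) for sx in(-1,1) for sy in(-1,1)]);print("pred edges",c[:,0].min(),c[:,0].max(),"rows",c[:,1])
for v in(216,220,224,228): print(v,g[v,312:352])
for v in range(234,248): print(v,g[v,320:342])
T=cam("t7")
```

```text
cross s6 (np.float64(328.980823463057), np.float64(245.53525098702764)) pred (np.float64(329.4591023846429), np.float64(246.6210244535502))
pred edges 317.3186738795135 342.84905424812547 rows [235.9 228.  223.8 216.2]
pred edges 317.33940485127147 343.03334104714133 rows [232.7 224.8 220.6 213. ]
pred edges 317.36040494872685 343.2200060552195 rows [229.4 221.5 217.3 209.7]
216 [118 112 107 106 111 112 100  82  74  72  71  72  71  72  75  81  89  97
 100 101 101 101 100 101 101 101 101 101 102 113 142 173 189 195 195 195
 194 190 182 164]
220 [116 140 165 183 191 183 150 106  79  72  71  72  72  72  76  82  91  98
 101 101 102 101 101 101 102 101 101 102 105 120 152 180 192 195 195 195
 194 189 177 159]
224 [193 196 198 198 196 183 150 107  80  73  71  73  73  74  77  83  92  99
 101 102 101 102 100 101 101 102 102 106 115 141 173 191 198 198 197 196
 196 196 196 196]
228 [190 195 196 198 196 186 160 121  90  76  72  72  72  74  78  86  94  99
 101 101 102 101 101 104 117 140 163 182 192 196 197 197 197 196 196 196
 196 196 194 195]
234 [195 193 191 183 163 130  98  89  93  89  79  
[... 579 characters left out ...]
0 195 195 195 195
 196 196 196 196]
241 [144 153 161 163 166 163 145 122 108 117 136 157 176 188 194 195 195 195
 196 196 196 196]
242 [138 137 137 139 142 145 134 117 112 125 143 159 173 184 187 187 187 191
 195 196 197 197]
243 [153 140 131 128 129 130 124 114 112 126 142 153 162 169 168 164 168 180
 190 195 196 196]
244 [173 156 139 130 126 125 120 112 108 116 128 134 140 145 147 147 156 172
 187 195 196 197]
245 [187 172 151 133 125 120 116 109 103 108 120 131 137 146 156 163 171 182
 190 195 197 197]
246 [188 175 154 134 123 118 121 121 118 116 133 153 164 172 180 186 190 192
 195 196 197 196]
247 [183 166 149 138 135 138 148 153 146 133 142 167 184 190 193 195 196 195
 197 197 196 197]
```

The body edges fit the prediction to 0.2 px, and tip and cross both sit at scene column 329, so they are aligned. Pressing down now, guided by force (−2.2 N hanging, aim for about +2.8 N).

Emit:
drive_tool:
  jaw: [0, 0, 0, 0, 0, 0, 0, 0, 0, 0]
  travel:
    - [0, 0, 0.15]
    - [0, 0, 0.3]
    - [0, 0, 0.45]
    - [0, 0, 0.6]
    - [0, 0, 0.75]
    - [0, 0, 0.85]
    - [0, 0, 0.95]
    - [0, 0, 0.95]
    - [0, 0, 0.95]
    - [0, 0, 0.95]
  spin: [0, 0, 0, 0, 0, 0, 0, 0, 0, 0]

```text
t: 11.45
ee_pos: [575.3, -54.7, 294.1]
eef_rot: [-180.0, 0.0, 160.0]
contact_force: [-0.5, 0.6, 0.2]
gripper_width: 27.4
finger_force: 59.6
```

Emit:
drive_tool:
  jaw: [0, 0, 0, 0, 0, 0]
  travel:
    - [0, 0, 0.08]
    - [0, 0, 0.16]
    - [0, 0, 0.24]
    - [0, 0, 0.24]
    - [0, 0, 0.24]
    - [0, 0, 0.24]
  spin: [0, 0, 0, 0, 0, 0]

```text
t: 11.95
ee_pos: [575.3, -54.7, 291.6]
eef_rot: [-180.0, 0.0, 160.0]
contact_force: [-0.9, 0.2, 2.1]
gripper_width: 27.4
finger_force: 59.8
```

Run:
```python
from bat import *
from plant import r
F=[];Z=[]
for i in range(14):
    S,s=grab("scene","s8");F.append(s['contact_force']);Z.append(s['ee_pos'])
print(np.mean(F,0),np.std(F,0),np.mean(Z,0),s['eef_rot'],s['t'])
T,_=grab("top","t8")
a=cv2.resize(S['p'][170:300,270:430],(492,400),interpolation=3);b=cv2.resize(T['p'][150:300,220:340],(308,400))
cv2.imwrite("pics/s8.png",np.hstack([a,b])[:,:,::-1])
```

```text
[-0.4 -0.4  2.6] [0.5 0.4 0.5] [575.3 -54.7 291.5] [-180.    0.  160.] 12.6
```

View pics/s8.png

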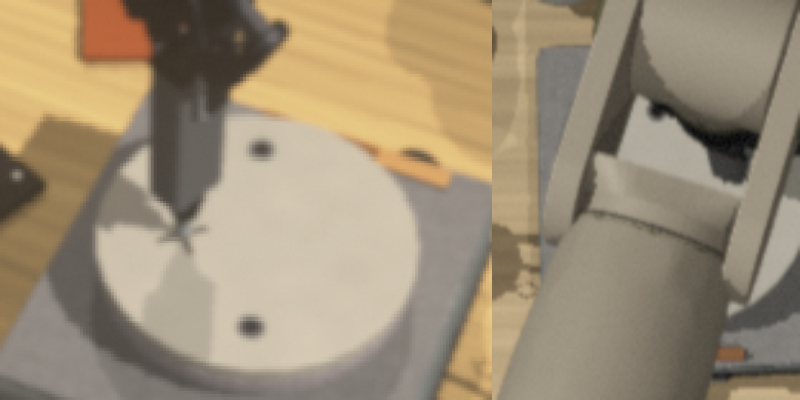

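The tip stands on the cross, the meter is upright and the bat is flush. The net push is about 4.8 N, so the tip is about half-way in. I hand the job in.

```bash
python3 -c "
from plant import r
print(r.sign_off())"
```

```text
the job is handed in; nothing more can be done
None
```

The job is handed in: the bat is seated flush over both pins, and the meter is held upright with its tip on the crayon cross, pressed about half-way in (about 4.8 N), at 12.6 s of the 64 s allowed.

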